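# Run a fingertip along a cartridge cover to snap its clips down

### The job

The grey cover of the printer cartridge is in place but its six yellow cone-shaped snap clips still stand up. Starting at the end next to the orange stop, run the shut fingertips along the row, following the bend in the seam, to its other end and press every clip right down, lightly, keeping the hand low over the cover until the last clip is down; then take the hand clear. Do not lift or shift the cover and leave all the other things where they are.

Things in the scene. Friction and masses are not known exactly. Their poses are not given: they have to be found in the camera images.
- cartridge: Black printer cartridge housing fixed to the bench, 110 (x) x 360 (y) x 55 mm, with a green drum roller (30 mm thick) along its -x side. Origin: centre of its underside, on the bench. y is its long axis, z up. Its deck is 55 mm above the bench; a 6 mm high lip runs round the loose cover.
- cover: Loose grey hopper cover, 90 (x) x 260 (y) x 14 mm, 0.25 kg, lying in the housing's lip with 1.5 mm play; top face 69 mm above the bench. Origin: centre of its underside; axes as the cartridge's. Six yellow snap clips stand along a black seam line that runs lengthwise with a 32 mm sideways bend in the middle; straight lines from clip to clip follow it.
- cap_top (a point): Top centre of the red filler cap on the cover, 24 mm across, standing 14 mm above the cover's face; its edge is 29 mm from the line of clips. A black grip block (12 x 36 mm, equally high) stands on the cover at x 30, y -55 mm of the cover's frame. Neither is part of the job.
- orange_stop: Orange end stop fixed against one end of the cartridge, 50 x 24 x 70 mm, on an 80 x 30 mm foot. Origin: centre of its underside. It may be at either end, beyond clip0 or beyond clip5: the row begins with the end clip nearer to it (about 105 mm away). A like stop in blue is at the other end.
- clip0_top (a point): Mid-top of yellow clip 0 of 0..5 (numbered from the cover's -y end, 36 or 48 mm apart): 8 mm above the cover's face when up, 1 mm when fully down. A round low cone, 34 mm across at the cover, 7 mm at the top, flanks at 30 degrees: a fingertip drawn along the row 0 to 2 mm above the cover's face rides onto it and pushes it down.
- clip0 (a joint): How far clip 0 is pressed in, m: 0 fully up (starts at 0 to 0.001), 0.007 fully down. About 1 N moves it straight down and it stays where it is left.
- clip1_top (a point): Mid-top of yellow clip 1 of 0..5 (numbered from the cover's -y end, 36 or 48 mm apart): 8 mm above the cover's face when up, 1 mm when fully down. A round low cone, 34 mm across at the cover, 7 mm at the top, flanks at 30 degrees: a fingertip drawn along the row 0 to 2 mm above the cover's face rides onto it and pushes it down.
- clip1 (a joint): How far clip 1 is pressed in, m: 0 fully up (starts at 0 to 0.001), 0.007 fully down. About 1 N moves it straight down and it stays where it is left.
- clip2_top (a point): Mid-top of yellow clip 2 of 0..5 (numbered from the cover's -y end, 36 or 48 mm apart): 8 mm above the cover's face when up, 1 mm when fully down. A round low cone, 34 mm across at the cover, 7 mm at the top, flanks at 30 degrees: a fingertip drawn along the row 0 to 2 mm above the cover's face rides onto it and pushes it down.
- clip2 (a joint): How far clip 2 is pressed in, m: 0 fully up (starts at 0 to 0.001), 0.007 fully down. About 1 N moves it straight down and it stays where it is left.
- clip3_top (a point): Mid-top of yellow clip 3 of 0..5 (numbered from the cover's -y end, 36 or 48 mm apart): 8 mm above the cover's face when up, 1 mm when fully down. A round low cone, 34 mm across at the cover, 7 mm at the top, flanks at 30 degrees: a fingertip drawn along the row 0 to 2 mm above the cover's face rides onto it and pushes it down.
- clip3 (a joint): How far clip 3 is pressed in, m: 0 fully up (starts at 0 to 0.001), 0.007 fully down. About 1 N moves it straight down and it stays where it is left.
- clip4_top (a point): Mid-top of yellow clip 4 of 0..5 (numbered from the cover's -y end, 36 or 48 mm apart): 8 mm above the cover's face when up, 1 mm when fully down. A round low cone, 34 mm across at the cover, 7 mm at the top, flanks at 30 degrees: a fingertip drawn along the row 0 to 2 mm above the cover's face rides onto it and pushes it down.
- clip4 (a joint): How far clip 4 is pressed in, m: 0 fully up (starts at 0 to 0.001), 0.007 fully down. About 1 N moves it straight down and it stays where it is left.
- clip5_top (a point): Mid-top of yellow clip 5 of 0..5 (numbered from the cover's -y end, 36 or 48 mm apart): 8 mm above the cover's face when up, 1 mm when fully down. A round low cone, 34 mm across at the cover, 7 mm at the top, flanks at 30 degrees: a fingertip drawn along the row 0 to 2 mm above the cover's face rides onto it and pushes it down.
- clip5 (a joint): How far clip 5 is pressed in, m: 0 fully up (starts at 0 to 0.001), 0.007 fully down. About 1 N moves it straight down and it stays where it is left.
- gear: Loose white gear, 35 mm across, 16 mm high, on the cartridge's deck beyond one end of the cover. Bystander. Origin: centre of its underside.
- bushing: Loose brass bushing, 24 mm across, 16 mm high, on the deck at the other end. Bystander. Origin: centre of its underside.
- screwdriver: Loose screwdriver with yellow handle lying on the robot's side of the cartridge. Bystander. Origin: on its underside near mid-length.
- brush: Loose brush with wooden handle lying on the far side of the cartridge. Bystander. Origin: on its underside near mid-length.
- jar: Loose white jar with black lid, 64 mm across, 110 mm high, at the back right. Bystander. Origin: centre of its underside.
- bracket: Loose black plastic bracket, 50 x 90 x 34 mm, to the left of the cartridge. Bystander. Origin: centre of its underside.
- blade: Loose aluminium wiper blade, 160 mm long, 39 mm wide, 11 mm high, to the right of the cartridge. Bystander. Origin: centre of its underside.
- cover_seat (a point): Centre of the cover's seat on the housing's deck: where the cover's origin lies when it is seated.
Not all that is in view belongs to the job. What is meant by the orange_stop is not pink, and is the larger of those in its own colour.

How it is judged:
By the outcome, as a careful person would: the job done as asked, in the order asked, and still so for the second after the job is handed in, with the robot touching nothing.
It also fails if it takes over 48 s, if anything falls off the work surface, if the arm or the gripper's body presses on something with over 40 N, if the wrist force passes 120 N, or if a joint passes its speed limit or range.

### The arm

A 6-joint arm with a two-finger parallel gripper is mounted at the origin on the work surface. World frame = base frame: x ahead of the robot, y to its left, z up, the work surface at z = 0. Lengths are in mm, angles in rad, forces in N, time in s.
With the tool pointing down it reaches from about 300 to 775 mm from the base axis. Payload 14.6 kg.
Tool frame: the origin (TCP) lies at the very end of the fingers, on their centre line; the grasp point (between the pads) lies 19 mm behind it; z points along the fingers, y is the line along which they close (so a half turn about z gives the same grasp; the last joint's range is limited). The gripper opens to 94 mm and grips with 3 to 60 N. Pads are 16 mm wide; open, the fingers measure 119 mm over their backs; the gripper's body (75 mm by 177 mm) begins 78 mm behind the grasp point.
Start: joints at [-1.368, 0.3, 1.521, -0, 1.321, -0.067], TCP at [146.589, -530.095, 181.346] pointing down, gripper open.
Joint ranges: [-3.03, 3.03], [-0.79, 2.21], [0.23, 2.52], [-1.04, 4.18], [0, 3.07], [-2.55, 2.55]. Speed limits (rad/s): [2.22, 2.22, 2.57, 3.14, 3.14, 3.14].

### API

Orientations are given as [roll, pitch, yaw] about the fixed x, y, z axes, in that order (R = Rz(yaw) Ry(pitch) Rx(roll)).
In Python, from cell import manip, eyes, ticket gives the robot as it stands. The module is installed in compiled form; this text tells all that it offers.
- The arm moves only by the tool arm_command, never from a script. Its argument "plan" is a list of rows, each a list of 5 numbers: the opening, from -1 (shut) to 1 (fully open), then the shift along the tool's x, y, z in m, then the turn about the tool's z in rad. In form: [[jaw, dx, dy, dz, roll], ...]. A call has 1 to 20 rows; each row shifts and turns the commanded pose from where the row before left it, along the tool's axes as they then stand; what a row does not reach is not made up. A row lasts 1/8 s, in which the tool goes at most 62.5 mm and 10.7 degrees, less where a joint would pass 70% of its speed; a pose out of reach is approached as far as the arm can. A call is refused whole if a number of a shift passes 0.0625 or a number of a turn 0.188, either way. A call with a gripper value outside its range is refused whole. The fingers move at their own pace and stop on an object; "newtons" is the grip in N (left out, the last holds). Time passes only in rows, so rows that do not move let the fingers close. It gives the time, the measured TCP pose, the force, the opening and the grip force at its end, in the units of the state.
- manip.read_state(): the state, without advancing time (a new reading comes with each control period).
- eyes.camera(name): name is "side" or "top"; returns a dict with "img" (400x640x3 uint8, blue, green, red), "z_map" (400x640 float32, mm along the optical axis (not along the pixel's ray), 0 where there is no reading), "fx", "fy", "cx", "cy" (pixels), "dist" ([k1, k2, p1, p2, k3] as OpenCV has them; the pictures are not rectified), "eye" and "orientation" of the camera in the world. Camera axes: x right, y down, z forward; pixel columns grow to the right and rows downward; lengths in mm; the calibration is good to about 2 mm. A picture is of the moment at which its call begins.
- ticket.sign_off(): hands the job in; it is judged then, once.
The state is a dict: "clock": time; "joints": joint angles; "qd": joint speeds; "effort": joint torques, N m; "eef_pos": TCP position; "eef_rot": TCP orientation; "wrist_force": force on the tool from outside, world axes, zero at the start; "moment": the same for the moment, N m; "finger_gap": finger opening in mm; "finger_force": force on a finger pad.
Only numpy, scipy, OpenCV 4.12 (cv2) and the standard library are available. Lean on these libraries where they do the work, as an engineer would, in place of code of your own. Each camera call takes 0.05 s, during which the arm holds its last target. There are 200 camera calls.

## Working session

There is one attempt and no reset: what is moved stays moved. The work goes in short steps, Python scripts to look and compute and a tool call to move; the robot and the scene stay as the last step left them, time stands still between calls to the robot, and variables do not carry over. Pictures are saved under pics/ and viewed, at most 10 in all, crops included, and the job is handed in when it is done.

Besides the shell and the picture viewer there is one more tool, called as name(argument=value, ...) on one line, values as JSON. arm_command: Moves the arm, as the interface text tells. Its arguments: {"type":"object","properties":{"plan":{"type":"array"},"newtons":{"type":"number"}},"required":["plan"]}

```bash
mkdir -p pics; python3 - <<'E'
from cell import manip, eyes
import cv2,pickle
print(manip.read_state())
d={n:eyes.camera(n) for n in("top","side")}
pickle.dump(d,open('c0.pkl','wb'))
for n in d:
    c=d[n];cv2.imwrite(f'pics/{n}0.png',c['img']);print(n,c['fx'],c['fy'],c['cx'],c['cy'],c['dist'],c['eye'],c['orientation'])
E
```

```text
{'clock': 0.0, 'joints': array([-1.36759435e+00,  3.00487210e-01,  1.52157062e+00, -3.36068871e-05,
        1.32067969e+00, -6.66226395e-02]), 'qd': array([-0.00112949,  0.00015081,  0.00066892,  0.00127406, -0.00092383,
       -0.00036734]), 'effort': array([-1.79866092e-04, -5.31812167e+01, -3.52737522e+01,  7.08525768e-02,
        2.44601921e-02, -1.08668087e-04]), 'eef_pos': array([ 146.5282447 , -529.82984204,  180.7819299 ]), 'eef_rot': array([-3.14044816e+00, -4.37382504e-05,  2.69832930e-01]), 'wrist_force': array([ 0.24908232, -0.68994929, -0.43698126]), 'moment': array([0.00872422, 0.02360661, 0.01050071]), 'finger_force': 0.0, 'finger_gap': 94.15196367602482}
top 456.00656654661617 456.00656654661617 316.4954755944559 198.74316454542378 [0.02757332 0.         0.         0.         0.        ] [ 435.25168146  -13.1404319  1291.07024837] [-3.03650517  0.03084519 -1.59862382]
side 420.4827148907288 420.4827148907288 317.7688267756767 192.63908959546006 [-0.09721949  0.          0.          0.          0.        ] [316.48551662 843.33367452 680.82006247] [-2.15520766 -0.00491171 -2.8383746 ]
```

View pics/top0.png

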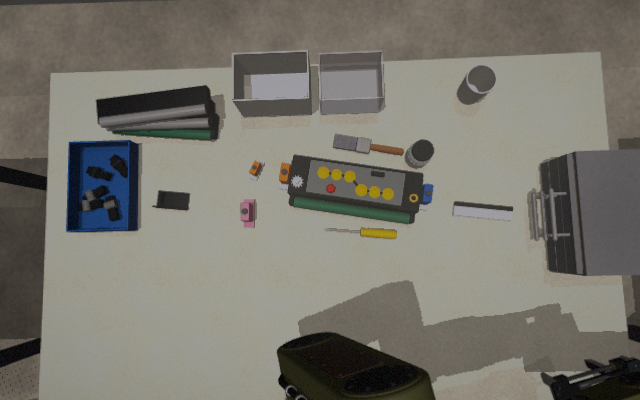

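View pics/side0.png

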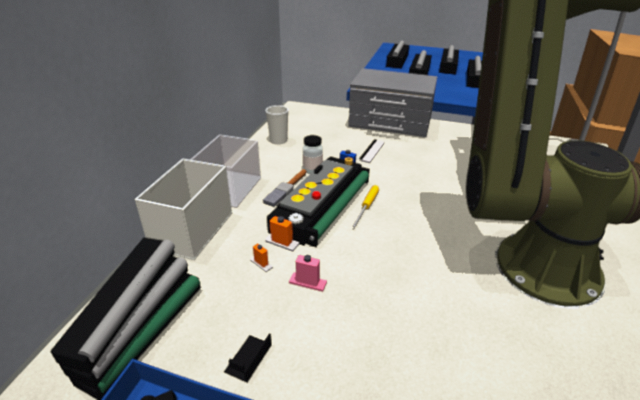

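Top view: cartridge at about (355,188), six yellow clips from (323,172) to (388,194), red cap (331,188), gear (297,181). Things that could be taken for the orange stop: the large orange at (285,172) against the cartridge's left end, the small orange at (256,168), the pink at (249,211) and the blue at (428,194). I choose (285,172) because it is the larger orange one and touches the cartridge. The row therefore starts at the left clip, (323,172).

```bash
cat > h.py <<'E'
import cv2,numpy as np
from scipy.spatial.transform import Rotation as R
def ray(c,uv):
    K=np.array([[c['fx'],0,c['cx']],[0,c['fy'],c['cy']],[0,0,1]])
    p=cv2.undistortPoints(np.array(uv,float).reshape(-1,1,2),K,np.array(c['dist'])).reshape(-1,2)
    return np.c_[p,np.ones(len(p))]@R.from_euler('xyz',c['orientation']).as_matrix().T
def plane(c,uv,z):
    d=ray(c,uv);e=np.array(c['eye']);return e+d*((z-e[2])/d[:,2])[:,None]
def clips(c,roi,s=8):
    x0,y0,x1,y1=roi
    im=cv2.resize(c['img'][y0:y1,x0:x1],None,fx=s,fy=s,interpolation=cv2.INTER_CUBIC)
    hsv=cv2.cvtColor(im,cv2.COLOR_BGR2HSV);return im,hsv
E
python3 - <<'E'
import pickle,cv2,numpy as np
from h import *
d=pickle.load(open('c0.pkl','rb'));c=d['top'];s=8;x0,y0=275,145
im,hsv=clips(c,(x0,y0,440,230),s)
m=cv2.inRange(hsv,(22,120,90),(34,255,255))
# also red cap, oranges, blue
def cents(m,amin):
    n,_,st,ce=cv2.connectedComponentsWithStats(m);return [(ce[i],st[i,4]/s/s) for i in range(1,n) if st[i,4]>amin*s*s]
dt=cv2.distanceTransform(m,cv2.DIST_L2,5)
core=(dt>3.2*s).astype(np.uint8)*255
topx=lambda p:(np.array(p)+.5)/s-.5+[x0,y0]
P=[]
for ce,a in cents(core,.3):
    w=plane(c,[topx(ce)],72)[0];u=np.round(topx(ce)).astype(int);e=c['z_map'][u[1],u[0]]
    q=np.array(c['eye'])+ray(c,[topx(ce)])[0]*e
    P.append(w);print('clip',topx(ce).round(1),w.round(1),'depth pt',q.round(1),round(a,1))
P=np.array(sorted(P,key=lambda p:-p[1]));print('dist',np.linalg.norm(np.diff(P,axis=0),axis=1).round(1))
for nm,lo,hi,z in(('red',(0,150,80),(6,255,255),83),('orange',(7,150,80),(18,255,255),70),('blue',(100,120,60),(120,255,255),70)):
    for ce,a in cents(cv2.inRange(hsv,lo,hi),3): print(nm,topx(ce).round(1),plane(c,[topx(ce)],z)[0].round(1),round(a,1))
g=cv2.resize(im,(800,412));cv2.imwrite('pics/crop.png',g)
# side
c=d['side'];print('side')
for nm,lo,hi in(('y',(22,120,90),(34,255,255)),):
    x0,y0=260,140;im,hsv=clips(c,(x0,y0,400,260),s);m=cv2.inRange(hsv,lo,hi)
    dt=cv2.distanceTransform(m,cv2.DIST_L2,5)
    for ce,a in cents((dt>2.2*s).astype(np.uint8)*255,.3): p=topx(ce);print(p.round(1),plane(c,[p],72)[0].round(1),round(a,1))
E
```

```text
clip [322.9 172.1] [636.8   1.6  72. ] depth pt [635.8   1.5  78.2] 25.7
clip [336.1 174.1] [630.3 -33.8  72. ] depth pt [629.2 -33.7  78.5] 18.8
clip [349.3 176. ] [623.8 -69.4  72. ] depth pt [622.7 -69.1  78.9] 23.1
clip [360.8 189.6] [586.  -98.8  72. ] depth pt [585.3 -98.5  77.1] 27.2
clip [374.1 191.5] [ 579.5 -134.2   72. ] depth pt [ 578.6 -133.5   79.5] 24.1
clip [387.6 193.6] [ 572.8 -169.8   72. ] depth pt [ 572.  -168.8   79.6] 23.4
dist [36.  36.2 47.9 36.  36.2]
red [330.2 188.1] [591.1 -16.8  83. ] 51.7
orange [374.6 147. ] [ 701.4 -140.7   70. ] 3.2
orange [384.4 147.9] [ 698.  -167.1   70. ] 13.9
orange [393.3 149.2] [ 693.4 -190.9   70. ] 7.6
orange [284.2 172.4] [639.7 106.6  70. ] 121.6
blue [427.  193.2] [ 570.9 -274.9   70. ] 108.8
side
[332.2 176. ] [ 575.1 -128.5   72. ] 46.2
[310.3 184.7] [619.3 -67.   72. ] 13.2
[371.  194.8] [453.1 -68.8  72. ] 58.8
[304.1 191.1] [625.1 -32.1  72. ] 14.8
[297.5 197.7] [631.2   2.8  72. ] 20.1
```

View pics/crop.png

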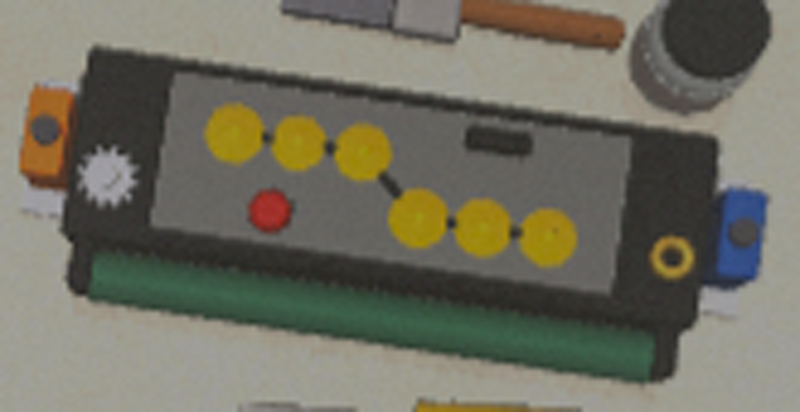

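The pixels check out: spacings of 36/36/48/36/36 mm match, the heights are about 77 mm, and the stop is 105 mm from the first clip. The crop confirms the orange stop at the left end, so the order is clip5 → clip0. I'll turn to the cartridge yaw (-0.184), shut the jaws and travel to just before clip5.

arm_command(plan=[[-1,0,0,0,0.151],[-1,0,0,0,0.151],[-1,0,0,0,0.152],[-1,0.02,-0.034,0,0],[-1,0.02,-0.034,0,0],[-1,0.02,-0.034,0,0],[-1,0.02,-0.034,0,0],[-1,0.02,-0.034,0,0],[-1,0.02,-0.034,0,0],[-1,0.02,-0.034,0,0],[-1,0.02,-0.034,0,0],[-1,0.02,-0.034,0,0],[-1,0.02,-0.034,0,0],[-1,0.02,-0.034,0,0],[-1,0.02,-0.034,0,0],[-1,0.02,-0.034,0,0],[-1,0.02,-0.034,0,0],[-1,0.02,-0.034,0,0],[-1,0.02,-0.034,0,0],[-1,0,0,0,0]], newtons=20)

```text
clock: 2.6
eef_pos: [561.5, -52.2, 180.6]
eef_rot: [-3.141, 0.001, -0.182]
wrist_force: [-0.1, -0.2, -0.7]
finger_gap: 0.7
finger_force: 0.0
```

arm_command(plan=[[-1,0.016,-0.023,0,0],[-1,0.016,-0.023,0,0],[-1,0.016,-0.023,0,0],[-1,0.016,-0.023,0,0.002],[-1,0,0,0.025,0],[-1,0,0,0.025,0],[-1,0,0,0.025,0],[-1,0,0,0,0],[-1,0,0,0,0]])

```text
clock: 3.72
eef_pos: [640.9, 24.3, 107.5]
eef_rot: [-3.141, -0.001, -0.187]
wrist_force: [0.1, 0.0, -0.1]
finger_gap: 0.7
finger_force: 0.0
```

```bash
python3 - <<'E'
from cell import manip, eyes
import cv2
s=manip.read_state();print(s['eef_pos'],s['eef_rot'],s['wrist_force'],s['finger_gap'])
a=eyes.camera('side')['img'][130:260,240:400];b=eyes.camera('top')['img'][140:230,270:440]
cv2.imwrite('pics/near.png',cv2.resize(a,(720,585),interpolation=cv2.INTER_CUBIC))
E
```

```text
[640.88810266  24.34876842 107.5457598 ] [-3.14144857e+00 -1.16397463e-03 -1.86586782e-01] [ 0.06043542  0.00441373 -0.05186805] 0.735259700563018
```

View pics/near.png

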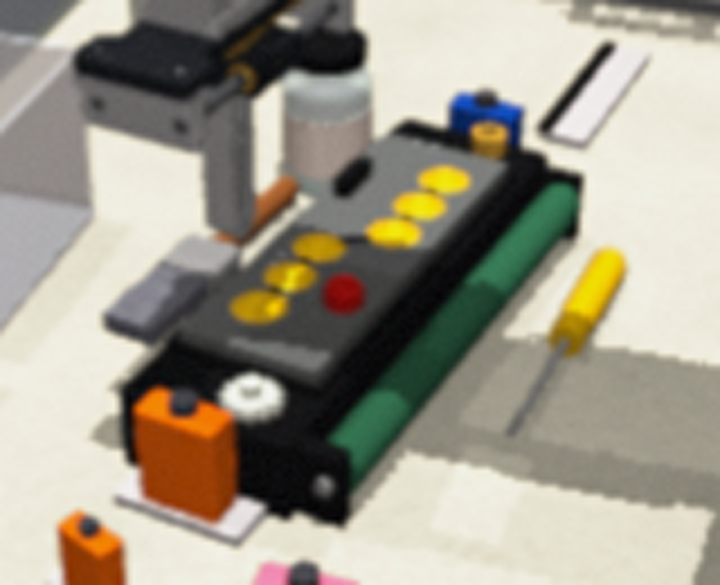

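The picture shows the shut fingertips in the air at crop (230,232), i.e. full-image (291,181), with all six clips still up. I'll check the camera against the arm by projecting the TCP.

```bash
python3 - <<'E'
import pickle,cv2,numpy as np
from h import *
c=pickle.load(open('c0.pkl','rb'))['side']
K=np.array([[c['fx'],0,c['cx']],[0,c['fy'],c['cy']],[0,0,1]])
M=R.from_euler('xyz',c['orientation']).as_matrix()
def pr(p): return cv2.projectPoints(((np.array(p)-c['eye'])@M).reshape(-1,1,3),np.zeros(3),np.zeros(3),K,np.array(c['dist']))[0].reshape(-1,2)
t=np.array([640.9,24.3,107.5]);X=np.array([.983,-.185,0]);Y=np.array([-.185,-.983,0])
C=[t]+[t+a*X*8+b*Y*12.5 for a in(-1,1) for b in(-1,1)]
print((pr(C)-[240,130])*4.5+2)
P=np.array([[636.8,1.6,69],[630.3,-33.8,69],[623.8,-69.4,69],[586,-98.8,69],[579.5,-134.2,69],[572.8,-169.8,69]])
print((pr(P)-[240,130])*4.5+2,'\n',(pr(P+[0,0,8])-[240,130])*4.5+2)
E
```

```text
[[229.56632448 271.61561539]
 [230.27500191 286.37526233]
 [253.45888744 264.58215076]
 [205.40579673 278.72962445]
 [228.87554866 257.19972857]]
[[252.13796886 308.37079629]
 [282.99938588 278.06300469]
 [312.53819512 248.99434195]
 [386.51686405 234.56037105]
 [412.59442847 207.65399329]
 [437.8936759  181.84604507]] 
 [[251.79872383 296.81414274]
 [282.79258598 266.66114679]
 [312.45147298 237.74856255]
 [386.71292635 223.39831365]
 [412.88195437 196.64743362]
 [438.26492244 170.99463076]]
```

```bash
python3 - <<'E'
from cell import eyes
import cv2,numpy as np,pickle
from h import *
d0=pickle.load(open('c0.pkl','rb'))
c=eyes.camera('side');pickle.dump(c,open('s1.pkl','wb'))
a=c['img'][140:210,260:340];b=d0['side']['img'][140:210,260:340]
f=lambda q:cv2.resize(q,None,fx=4.5,fy=4.5,interpolation=cv2.INTER_NEAREST)
cv2.imwrite('pics/diff.png',np.hstack([f(a),f(b)]))
Z=c['z_map']
for v in range(170,196,2):
    u=[287,290,293];q=np.array(c['eye'])+ray(c,[(x,v) for x in u])*Z[v,u][:,None]
    print(v,q.round(0).tolist())
E
```

```text
170 [[644.0, 36.0, 171.0], [635.0, 38.0, 174.0], [632.0, 27.0, 168.0]]
172 [[644.0, 35.0, 165.0], [635.0, 39.0, 169.0], [632.0, 27.0, 163.0]]
174 [[645.0, 34.0, 158.0], [635.0, 38.0, 163.0], [630.0, 33.0, 161.0]]
176 [[645.0, 34.0, 153.0], [635.0, 40.0, 158.0], [632.0, 27.0, 152.0]]
178 [[645.0, 35.0, 148.0], [637.0, 36.0, 150.0], [631.0, 30.0, 147.0]]
180 [[645.0, 36.0, 143.0], [637.0, 34.0, 143.0], [633.0, 26.0, 139.0]]
182 [[717.0, -141.0, 18.0], [709.0, -145.0, 17.0], [633.0, 27.0, 134.0]]
184 [[711.0, -127.0, 20.0], [702.0, -127.0, 22.0], [701.0, -148.0, 10.0]]
186 [[708.0, -117.0, 20.0], [699.0, -120.0, 20.0], [701.0, -149.0, 2.0]]
188 [[704.0, -106.0, 20.0], [698.0, -115.0, 17.0], [694.0, -131.0, 7.0]]
190 [[699.0, -95.0, 21.0], [696.0, -111.0, 12.0], [655.0, -29.0, 71.0]]
192 [[699.0, -95.0, 15.0], [659.0, -17.0, 72.0], [651.0, -18.0, 73.0]]
194 [[700.0, -96.0, 7.0], [658.0, -14.0, 68.0], [649.0, -11.0, 71.0]]
```

View pics/diff.png

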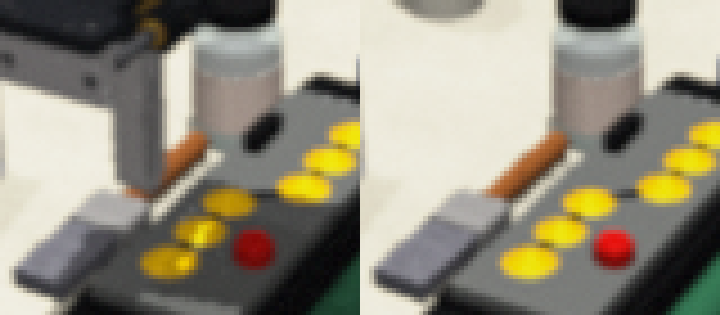

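The side view shows the tip's sideways position agreeing with the arm: the near corner is at about (635,38), as expected. But the visible tip ends near z 134, while the arm reports 107. I'll go down in stages and check.

arm_command(plan=[[-1,0,0,0.01,0],[-1,0,0,0.01,0],[-1,0,0,0.006,0],[-1,0,0,0,0],[-1,0,0,0,0]])

```text
clock: 4.5
eef_pos: [640.8, 24.8, 80.6]
eef_rot: [-3.142, -0.0, -0.186]
wrist_force: [0.8, -0.8, -0.3]
finger_gap: 0.5
finger_force: 0.0
```

```bash
cat > tip.py <<'E'
from cell import eyes,manip
import cv2,numpy as np
from h import *
c=eyes.camera('side');Z=c['z_map'];E=np.array(c['eye'])
v,u=np.mgrid[150:230,275:320];q=E+ray(c,np.c_[u.ravel(),v.ravel()])*Z[v,u].reshape(-1,1)
s=manip.read_state();t=s['eef_pos'];print(t.round(2),s['wrist_force'].round(2))
k=(np.hypot(q[:,0]-t[0],q[:,1]-t[1])<22)&(q[:,2]>82)
print('lowest finger z',np.sort(q[k,2])[:8].round(1), q[k][np.argsort(q[k,2])[:4]].round(0).tolist())
E
python3 tip.py
```

```text
[640.77  24.8   80.65] [-0.   -0.09  0.92]
lowest finger z [106.5 108.2 108.3 108.7 109.1 110.4 110.8 111.5] [[632.0, 25.0, 107.0], [646.0, 28.0, 108.0], [638.0, 30.0, 108.0], [630.0, 23.0, 109.0]]
```

The offset stays at about 26 mm. I'll go down slowly past the nominal height, watching the force.

arm_command(plan=[[-1,0,0,0.005,0],[-1,0,0,0.004,0],[-1,0,0,0.002,0],[-1,0,0,0.001,0],[-1,0,0,0,0]])

```text
clock: 5.18
eef_pos: [640.6, 24.8, 68.3]
eef_rot: [-3.142, -0.0, -0.186]
wrist_force: [0.4, 0.8, 0.5]
finger_gap: -0.0
finger_force: 0.0
```

```bash
python3 tip.py
```

```text
[640.63  24.8   68.42] [ 0.66 -0.4  -0.02]
lowest finger z [95.9 96.2 96.2 97.4 98.5 99.3 99.4 99.6] [[631.0, 27.0, 96.0], [633.0, 23.0, 96.0], [630.0, 22.0, 96.0], [646.0, 29.0, 97.0]]
```

No contact at a reported 68.4, so the true tip is about 26 mm higher. I'll continue to about 5 mm above the cover.

arm_command(plan=[[-1,0,0,0.005,0],[-1,0,0,0.005,0],[-1,0,0,0.004,0],[-1,0,0,0.002,0],[-1,0,0,0.001,0],[-1,0,0,0.001,0],[-1,0,0,0,0]])

```text
clock: 6.1
eef_pos: [640.6, 24.8, 50.4]
eef_rot: [-3.142, -0.0, -0.186]
wrist_force: [-0.4, 0.3, 0.4]
finger_gap: 0.5
finger_force: 0.0
```

```bash
sed -i 's/>82/>76/' tip.py; python3 tip.py
```

```text
[640.61  24.8   50.4 ] [ 0.16 -0.09  0.48]
lowest finger z [76.8 76.8 78.3 79.5 80.3 81.2 81.8 81.8] [[630.0, 25.0, 77.0], [648.0, 26.0, 77.0], [631.0, 28.0, 78.0], [630.0, 25.0, 79.0]]
```

arm_command(plan=[[-1,0,0,0.001,0],[-1,0,0,0.001,0],[-1,0,0,0.001,0],[-1,0,0,0,0]])

```text
clock: 6.65
eef_pos: [640.5, 24.8, 47.2]
eef_rot: [3.142, 0.0, -0.186]
wrist_force: [-0.1, -0.0, 0.0]
finger_gap: 0.5
finger_force: 0.0
```

arm_command(plan=[[-1,0,0,0.001,0],[-1,0,0,0,0]])

```text
clock: 6.9
eef_pos: [640.5, 24.8, 46.3]
eef_rot: [-3.142, 0.0, -0.186]
wrist_force: [-0.2, -0.4, 0.4]
finger_gap: 0.3
finger_force: 0.0
```

```bash
sed -i 's/>76/>73/' tip.py; python3 tip.py;python3 - <<'E'
from cell import eyes
import cv2
a=eyes.camera('side')['img'][150:220,260:350]
cv2.imwrite('pics/n2.png',cv2.resize(a,None,fx=8,fy=8,interpolation=cv2.INTER_CUBIC))
E
```

```text
[640.56  24.82  46.29] [1.25 0.05 0.45]
lowest finger z [73.6 74.2 74.5 75.6 75.7 76.3 76.7 76.9] [[630.0, 11.0, 74.0], [627.0, 11.0, 74.0], [631.0, 8.0, 75.0], [629.0, 19.0, 76.0]]
```

View pics/n2.png

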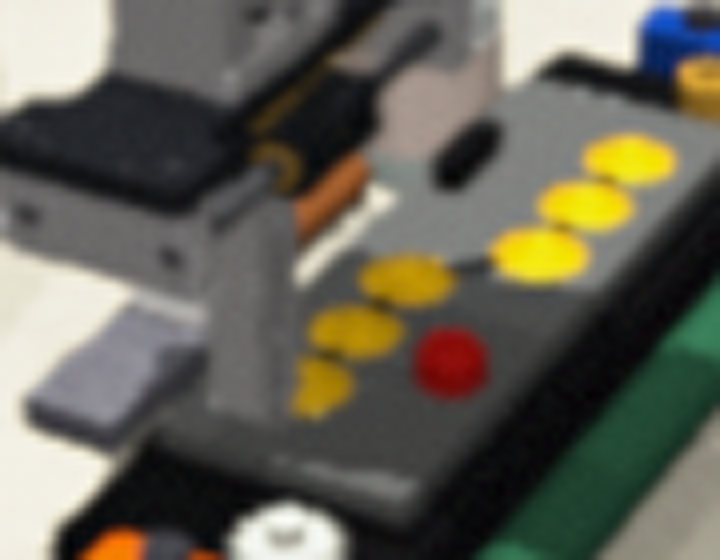

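The picture shows the tip just above the cover at crop (240,415), beside clip5. I'll continue in 1 mm steps until contact.

arm_command(plan=[[-1,0,0,0.001,0],[-1,0,0,0,0]])

```text
clock: 7.25
eef_pos: [640.6, 24.8, 45.3]
eef_rot: [-3.142, 0.0, -0.186]
wrist_force: [-0.1, 1.2, 0.1]
finger_gap: 0.8
finger_force: 0.0
```

arm_command(plan=[[-1,0,0,0.001,0],[-1,0,0,0,0]])

```text
clock: 7.5
eef_pos: [640.7, 24.8, 45.2]
eef_rot: [-3.142, -0.0, -0.186]
wrist_force: [-3.7, -0.1, 7.2]
finger_gap: 0.1
finger_force: 3.9
```

Contact with the cover face (z 69) comes at a reported 45.2 with 7 N, so the reported z is about 24 mm low. I'll back off to about 0.5 mm above the face and run along to clip5.

arm_command(plan=[[-1,0,0,-0.0014,0],[-1,0,0,0,0]])

```text
clock: 7.75
eef_pos: [640.6, 24.8, 45.7]
eef_rot: [-3.142, -0.0, -0.186]
wrist_force: [-0.2, 0.7, -0.3]
finger_gap: 0.8
finger_force: 0.0
```

arm_command(plan=[[-1,0,0.004,0,0],[-1,0,0.004,0,0],[-1,0,0.004,0,0],[-1,0,0.004,0,0],[-1,0,0.004,0,0],[-1,0,0.004,0,0],[-1,0,0,0,0]])

```text
clock: 8.62
eef_pos: [636.3, 0.7, 46.1]
eef_rot: [3.141, -0.001, -0.186]
wrist_force: [0.1, -0.6, 5.6]
finger_gap: 0.2
finger_force: 2.6
```

arm_command(plan=[[-1,0,0.004,-0.0002,0],[-1,0,0.004,0,0],[-1,0,0.004,0,0],[-1,0,0.004,0,0],[-1,0,0.004,0,0],[-1,0,0.004,0,0],[-1,0,0.004,0,0],[-1,0,0.004,0,0],[-1,0,0.004,0,0],[-1,0,0,0,0]])

```text
clock: 9.88
eef_pos: [629.5, -34.7, 46.2]
eef_rot: [3.141, -0.0, -0.187]
wrist_force: [0.4, -1.2, 3.8]
finger_gap: -0.2
finger_force: 1.7
```

```bash
python3 - <<'E'
from cell import eyes
import cv2
a=eyes.camera('side')['img'][150:220,260:350]
cv2.imwrite('pics/n3.png',cv2.resize(a,None,fx=8,fy=8,interpolation=cv2.INTER_CUBIC))
E
```

```text
(no output)
```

View pics/n3.png

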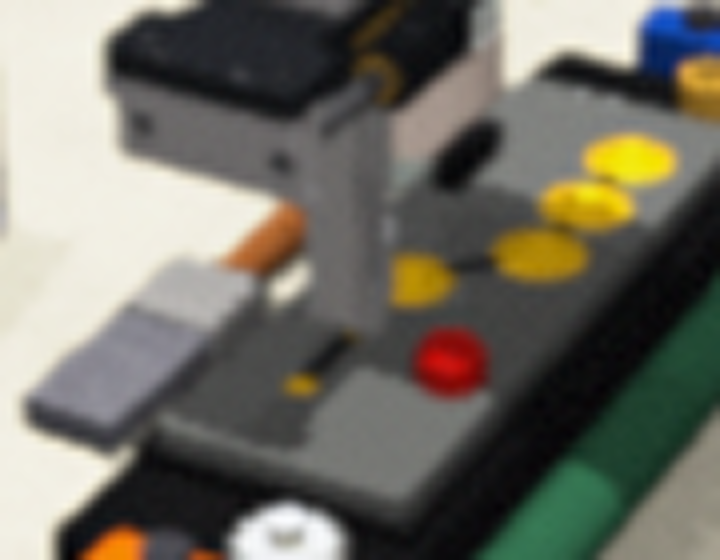

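Clip5 is now only a small dot at (300,384), i.e. fully down, and the tip is over clip4 with the cover in place. Next comes clip3, then the bend to clip2.

arm_command(plan=[[-1,0,0.004,0,0],[-1,0,0.004,0,0],[-1,0,0.004,0,0],[-1,0,0.004,0,0],[-1,0,0.004,0,0],[-1,0,0.004,0,0],[-1,0.001,0.004,0,0],[-1,0,0.004,0,0],[-1,0,0.004,0,0],[-1,0,0,0,0]])

```text
clock: 11.18
eef_pos: [623.9, -70.3, 46.2]
eef_rot: [3.141, -0.0, -0.186]
wrist_force: [-0.5, -1.4, 3.6]
finger_gap: 0.2
finger_force: 1.6
```

arm_command(plan=[[-1,-0.0032,0.0036,0,0],[-1,-0.0032,0.0036,0,0],[-1,-0.0032,0.0036,0,0],[-1,-0.0032,0.0036,0,0],[-1,-0.0032,0.0036,0,0],[-1,-0.0032,0.0036,0,0],[-1,-0.0032,0.0036,0,0],[-1,-0.0032,0.0036,0,0],[-1,-0.0032,0.0036,0,0],[-1,-0.0032,0.0036,0,0],[-1,0,0,0,0]])

```text
clock: 12.55
eef_pos: [585.4, -99.6, 46.1]
eef_rot: [3.141, 0.0, -0.186]
wrist_force: [-1.2, -1.9, 4.1]
finger_gap: 0.6
finger_force: 2.1
```

Consistent: each clip bottoms out at a reported 46.1–46.2 with about 4 N. On to clip1 and clip0.

arm_command(plan=[[-1,0,0.004,0,0],[-1,0,0.004,0,0],[-1,0,0.004,0,0],[-1,0,0.004,0,0],[-1,0,0.004,0,0],[-1,0,0.004,0,0],[-1,0,0.004,0,0],[-1,0,0.004,0,0],[-1,0,0.004,0,0],[-1,0,0,0,0]])

```text
clock: 13.8
eef_pos: [579.1, -135.1, 46.2]
eef_rot: [3.141, -0.001, -0.186]
wrist_force: [-0.7, -2.0, 3.1]
finger_gap: 0.7
finger_force: 1.6
```

arm_command(plan=[[-1,0,0.004,0,0],[-1,0,0.004,0,0],[-1,0,0.004,0,0],[-1,0,0.004,0,0],[-1,0,0.004,0,0],[-1,0,0.004,0,0],[-1,0,0.004,0,0],[-1,0,0.004,0,0],[-1,0,0.004,0,0],[-1,0,0,0,0]])

```text
clock: 15.05
eef_pos: [572.4, -170.5, 46.2]
eef_rot: [3.141, -0.001, -0.186]
wrist_force: [-1.1, -2.2, 2.8]
finger_gap: 0.3
finger_force: 1.5
```

All six bottomed out. Now I'll lift straight up and take the hand clear.

arm_command(plan=[[-1,0,0,-0.005,0],[-1,0,0,-0.015,0],[-1,0,0,-0.03,0],[-1,0,0,-0.04,0],[-1,0,0,-0.04,0],[-1,-0.03,0,-0.02,0],[-1,-0.03,0.01,0,0],[-1,-0.03,0.02,0,0],[-1,-0.03,0.02,0,0],[-1,-0.03,0.02,0,0],[-1,-0.03,0.02,0,0],[-1,0,0.03,0,0],[-1,0,0.03,0,0],[-1,0,0.03,0,0],[-1,0,0.03,0,0],[-1,0,0,0,0],[-1,0,0,0,0]])

```text
clock: 17.18
eef_pos: [356.7, -342.5, 196.4]
eef_rot: [3.141, -0.0, -0.186]
wrist_force: [0.7, 0.3, -0.5]
finger_gap: 0.6
finger_force: 0.0
```

```bash
python3 - <<'E'
from cell import eyes
import cv2,numpy as np
a=eyes.camera('side')['img'][140:240,260:380];b=eyes.camera('top')['img'][145:230,275:440]
cv2.imwrite('pics/end.png',np.vstack([cv2.resize(b,(600,309),interpolation=cv2.INTER_CUBIC),cv2.resize(a,(600,500),interpolation=cv2.INTER_CUBIC)[:290]]))
E
```

```text
(no output)
```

View pics/end.png

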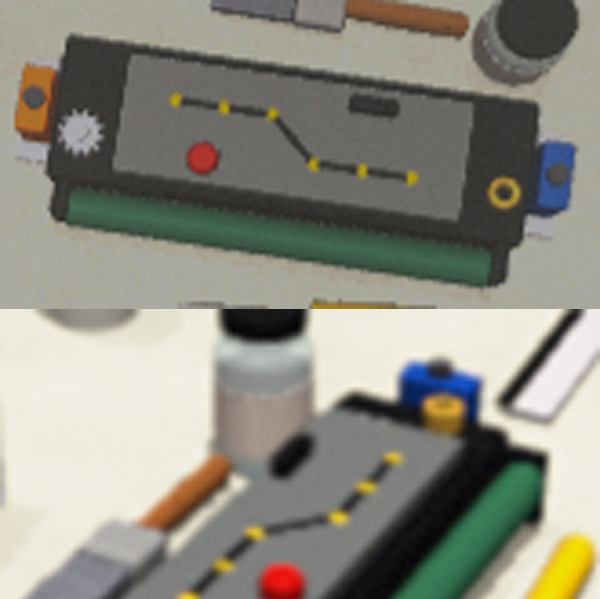

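All six clips now show as small dots (top view from (176,100) to (411,178)), so they are fully down. The cover, gear, bushing and the rest are where they were.

```bash
python3 -c "
from cell import ticket
print(ticket.sign_off())"
```

```text
the job is handed in; nothing more can be done
None
```

All six clips are pressed fully down in order from the orange stop (clip5 to clip0); the cover and the other things in view look unmoved, the hand is clear, and the job was handed in at about 17 s.

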